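# Flip the sample-bin status tags

### The arm

A 6-joint arm with a two-finger parallel gripper is mounted at the origin on the work surface. World frame = base frame: x ahead of the robot, y to its left, z up, the work surface at z = 0. Lengths are in m, angles in rad, forces in N, time in s.
With the tool pointing down it reaches from about 0.4 to 0.825 m from the base axis. Payload 7 kg.
Tool frame: the origin (TCP) lies midway between the tips of the shut fingers; the grasp point (between the pads) lies 19 mm behind it; z points along the fingers, y is the line along which they close (so a half turn about z gives the same grasp; the last joint's range is limited). The gripper opens to 88 mm and grips with 3 to 60 N. Pads are 19 mm wide; open, the fingers measure 130 mm over their backs; the gripper's body (78 mm by 193 mm) begins 47 mm behind the grasp point.
Start: joints at [1.629, 0.359, 0.012, 0, -1.224, -0.288], TCP at [0.154, 0.657, 0.227] pointing down, gripper open.
Joint ranges: [-3.07, 3.07], [-1.43, 2.12], [-1.02, 1.25], [-3.03, 1.67], [-3.05, -0], [-3.03, 3.03]. Speed limits (rad/s): [2.39, 2.39, 3.01, 3.14, 3.14, 3.14].

### API

Orientations are given as [roll, pitch, yaw] about the fixed x, y, z axes, in that order (R = Rz(yaw) Ry(pitch) Rx(roll)).
In Python, from station import arm, grab_frame, camera_params, spot_in gives the robot as it stands.
- The arm moves only by the shell command python3 -m jog 'ROWS' [FORCE]. ROWS is JSON, a list that holds one entry, the list of rows, each a list of 7 numbers: the shift along the tool's x, y, z in mm, then the turn, a rotation vector about the tool's x, y, z in rad, then the finger opening in mm, from 0 to 87.6. In form: [[[x, y, z, wx, wy, wz, fingers], ...]]. A call has 1 to 20 rows; each row is the pose to reach, as a shift and turn from the pose commanded when the call began, along the tool's axes at that moment; what a row does not reach only later rows make up. A row lasts 1/8 s, in which the tool goes at most 62.5 mm and 10.7 degrees, less where a joint would pass 70% of its speed; a pose out of reach is approached as far as the arm can. A call with a gripper value outside its range is refused whole. The fingers move at their own pace and stop on an object; FORCE is the grip in N (left out, the last holds). Time passes only in rows, so rows that repeat a pose let the fingers close. It gives the time, the measured TCP pose, the force, the opening and the grip force at its end, in the units of the state.
- arm.get_state(): the state, without advancing time (a new reading comes with each control period).
- grab_frame(name): name is "side" or "top"; returns (picture, depth): 480x640x3 uint8, blue, green, red; 480x640 float32, m along the optical axis (not along the pixel's ray), 0 where there is no reading.
- camera_params(name): a dict with "mtx" (3x3 intrinsics, pixels), "R" (3x3) and "t" (3): a world point X has camera coordinates R X + t. Camera axes: x right, y down, z forward; pixel columns grow to the right and rows downward; lengths in m; the calibration is good to about 2 mm. A picture is of the moment at which its call begins. camera_params takes no time and is no camera call.
- arm.job_done(): hands the job in; it is judged then, once.
Trained networks look in the newest picture that a camera, given by its name, has taken for a name from the list of things; names that differ only in an ending like _2 or _b are one class to them, and where a whole thing is asked for, a point or a joint stands for the part that bears it (a point fixed in the world has none). Each returns a list of dicts, best first, with "confidence" (0 to 1); they miss things now and then, are a little off and sometimes report something else, mostly with a low value. They report only what shows in the picture. A call takes as long as a camera call. They do not tell look-alikes from the thing itself.
- spot_in(query, camera): "uv" ([column, row] in pixels, amid what is visible of it).
The state is a dict: "t": time; "q": joint angles; "qd": joint speeds; "joint_efforts": joint torques, N m; "eef_pos": TCP position; "ee_rot": TCP orientation; "force": force on the tool from outside, world axes, zero at the start; "moment": the same for the moment, N m; "width": finger opening in m; "gripper_force": force on a finger pad.
Only numpy, scipy, OpenCV 4.12 (cv2) and the standard library are available. Lean on these libraries where they do the work, as an engineer would, in place of code of your own. Each camera call takes 0.05 s, during which the arm holds its last target. There are 200 camera calls.

### The job

Each hinged tag on the white board speaks for the sample bin standing right behind it. With a fingertip, gently flip over the tags that are wrong, so that only the two bins full of cans show green and the other two show red, each tag resting fully over on its side. Only push the tags, never pinch them, and leave the bins, the cup, the loose can and the brush where they stand.

Things in the scene. Friction and masses are not known exactly. Their poses are not given: they have to be found in the camera images.
- tag_a_hinge (a point): middle of a flip tag's hinge pin, 57 mm above the table (its place along the white board varies; tags are about 140 mm apart). x axis along the pin, away from the robot; y left; z up. Tag: stiff plate 60 mm wide along the pin, 5 mm thick; slippery white bead, 7 mm thick, along its free edge, bead axis 52 mm from the pin. End posts: 84 mm over all, 64 mm above the table
- tag_a (a joint): angle of that tag, 0 = upright. +0.8 (stop): leans to the robot's right, green face up; -0.8 (stop): leans to the left, red face up. Light (about 40 g), little friction: pushed up by its free edge and past upright, it falls to the other stop by itself
- tag_b_hinge (a point): middle of a flip tag's hinge pin, 57 mm above the table (its place along the white board varies; tags are about 140 mm apart). x axis along the pin, away from the robot; y left; z up. Tag: stiff plate 60 mm wide along the pin, 5 mm thick; slippery white bead, 7 mm thick, along its free edge, bead axis 52 mm from the pin. End posts: 84 mm over all, 64 mm above the table
- tag_b (a joint): angle of that tag, 0 = upright. +0.8 (stop): leans to the robot's right, green face up; -0.8 (stop): leans to the left, red face up. Light (about 40 g), little friction: pushed up by its free edge and past upright, it falls to the other stop by itself
- tag_c_hinge (a point): middle of a flip tag's hinge pin, 57 mm above the table (its place along the white board varies; tags are about 140 mm apart). x axis along the pin, away from the robot; y left; z up. Tag: stiff plate 60 mm wide along the pin, 5 mm thick; slippery white bead, 7 mm thick, along its free edge, bead axis 52 mm from the pin. End posts: 84 mm over all, 64 mm above the table
- tag_c (a joint): angle of that tag, 0 = upright. +0.8 (stop): leans to the robot's right, green face up; -0.8 (stop): leans to the left, red face up. Light (about 40 g), little friction: pushed up by its free edge and past upright, it falls to the other stop by itself
- tag_d_hinge (a point): middle of a flip tag's hinge pin, 57 mm above the table (its place along the white board varies; tags are about 140 mm apart). x axis along the pin, away from the robot; y left; z up. Tag: stiff plate 60 mm wide along the pin, 5 mm thick; slippery white bead, 7 mm thick, along its free edge, bead axis 52 mm from the pin. End posts: 84 mm over all, 64 mm above the table
- tag_d (a joint): angle of that tag, 0 = upright. +0.8 (stop): leans to the robot's right, green face up; -0.8 (stop): leans to the left, red face up. Light (about 40 g), little friction: pushed up by its free edge and past upright, it falls to the other stop by itself
- bin_full_1: loose blue open bin, 85 mm (x) by 110 mm (y), 50 mm high, filled with six lidded metal cans: a FULL bin. Cans stand 70 mm above the table. Origin: centre of its underside. One bin stands behind each tag, about 155 mm beyond its hinge, seen from the robot
- bin_full_2: loose blue open bin, 85 mm (x) by 110 mm (y), 50 mm high, filled with six lidded metal cans: a FULL bin. Cans stand 70 mm above the table. Origin: centre of its underside. One bin stands behind each tag, about 155 mm beyond its hinge, seen from the robot
- bin_half: loose blue open bin, 85 mm (x) by 110 mm (y), 50 mm high, holding only three cans: not full. Cans stand 70 mm above the table. Origin: centre of its underside. One bin stands behind each tag, about 155 mm beyond its hinge, seen from the robot
- bin_empty: loose blue open bin, 85 mm (x) by 110 mm (y), 50 mm high, empty: not full. Cans stand 70 mm above the table. Origin: centre of its underside. One bin stands behind each tag, about 155 mm beyond its hinge, seen from the robot
- cup: loose steel cup, 56 mm across, 55 mm high, on the robot's side of the board; origin: centre of its underside; leave alone
- can: loose lidded metal can, 32 mm across, 67 mm high, on the robot's side of the board; origin: centre of its underside; leave alone
- brush: loose flat sieve brush lying along y, about 150 mm long, 36 mm wide and 18 mm high, on the robot's side of the board; origin: about its middle, underside; leave alone
There are look-alikes about, which are no part of the job. Leave any yellow look-alike of the bin_full_2 alone.

How it is judged:
By the outcome, as a careful person would: the job done as asked, in the order asked, and still so for the second after the job is handed in, with the robot touching nothing.
It also fails if it takes over 64 s, if anything falls off the work surface, if the arm or the gripper's body presses on something with over 40 N, if the wrist force passes 120 N, or if a joint passes its speed limit or range.

## Working session

There is one attempt and no reset: what is moved stays moved. The work goes in short steps, Python scripts to look and compute and a shell command to move; the robot and the scene stay as the last step left them, time stands still between calls to the robot, and variables do not carry over. Pictures are saved under pics/ and viewed, at most 10 in all, crops included, and the job is handed in when it is done.

```bash
mkdir -p pics
cat > h.py <<'E'
import numpy as np, cv2
from station import arm, grab_frame, camera_params, spot_in
def world(cam,u,v,d):
    p=camera_params(cam);c=np.linalg.inv(p["mtx"])@[u,v,1]*d
    return p["R"].T@(c-p["t"])
def cloud(cam,dep):
    p=camera_params(cam);v,u=np.indices(dep.shape)
    c=np.stack([u,v,np.ones_like(u)],-1)@np.linalg.inv(p["mtx"]).T*dep[...,None]
    return (c-p["t"])@p["R"]
E
python3 - <<'E'
from h import *
for c in("top","side"):
    im,d=grab_frame(c);cv2.imwrite(f"pics/{c}0.png",im);np.save(f"{c}0.npy",d)
    for q in("tag_a","tag_a_hinge","bin_full_1","bin_half","bin_empty","cup","can","brush"):
        try:
            for s in spot_in(q,c)[:6]:
                u,v=map(int,s["uv"]);print(c,q,(u,v),round(s["confidence"],2),world(c,u,v,d[v,u]).round(3))
        except Exception as e: print(c,q,e)
s=arm.get_state();print(s["t"],s["eef_pos"],s["ee_rot"],s["width"])
E
```

```text
top tag_a (483, 297) 0.94 [ 0.508 -0.27   0.078]
top tag_a (308, 281) 0.83 [0.531 0.007 0.08 ]
top tag_a (194, 265) 0.68 [0.555 0.188 0.083]
top tag_a (395, 286) 0.62 [ 0.524 -0.131  0.075]
top tag_a_hinge (386, 283) 0.89 [ 0.529 -0.119  0.066]
top tag_a_hinge (227, 191) 0.56 [0.697 0.156 0.003]
top bin_full_1 (470, 209) 0.81 [ 0.652 -0.259  0.069]
top bin_full_1 (388, 196) 0.78 [ 0.672 -0.123  0.073]
top bin_full_1 (277, 109) 0.74 [0.854 0.069 0.004]
top bin_half (226, 191) 0.89 [0.697 0.158 0.004]
top bin_empty (309, 187) 0.94 [0.705 0.008 0.004]
top cup (239, 358) 0.62 [0.403 0.125 0.004]
top can (310, 362) 0.67 [0.404 0.003 0.067]
top can (307, 188) 0.21 [0.703 0.012 0.005]
top brush (401, 366) 0.95 [ 0.393 -0.149  0.016]
side tag_a (427, 356) 0.91 [ 0.502 -0.284  0.089]
side tag_a (364, 296) 0.88 [ 0.512 -0.153  0.095]
side tag_a (308, 243) 0.76 [0.543 0.015 0.068]
side tag_a (257, 192) 0.76 [0.558 0.181 0.077]
side tag_a_hinge (354, 305) 0.56 [ 0.537 -0.107  0.015]
side bin_full_1 (486, 318) 0.93 [ 0.642 -0.286  0.055]
side bin_full_1 (428, 263) 0.89 [ 0.657 -0.157  0.068]
side bin_full_1 (403, 178) 0.57 [0.804 0.031 0.065]
side bin_half (324, 190) 0.72 [0.663 0.107 0.068]
side bin_empty (371, 219) 0.66 [0.725 0.038 0.001]
side cup (217, 265) 0.56 [0.421 0.128 0.015]
side can (322, 190) 0.25 [0.66  0.11  0.067]
side brush (308, 374) 0.61 [ 0.394 -0.156  0.013]
0.9 [0.15377583 0.65722324 0.22657322] [-3.14159142e+00 -9.37878529e-06 -2.29846832e-01] 0.08754048928351824
```

View pics/top0.png

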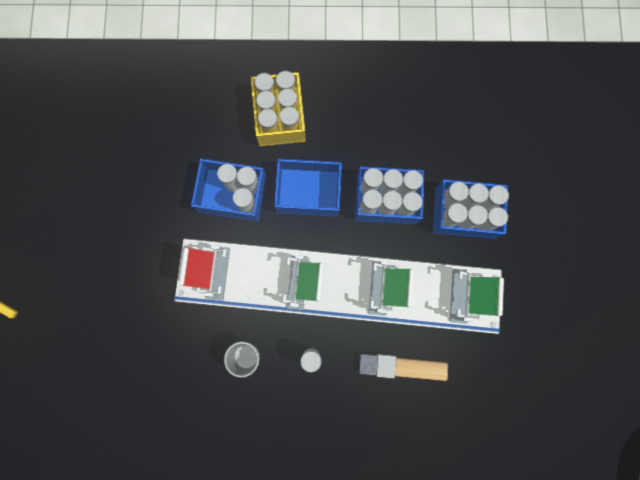

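View pics/side0.png

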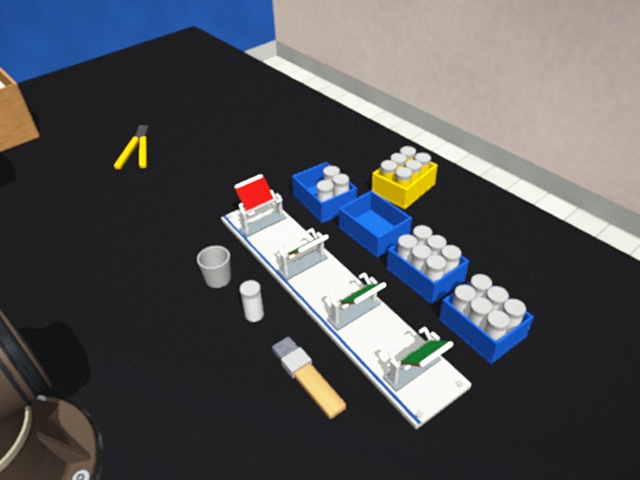

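The top view shows four tags. From left to right:
- (194,265) is red in front of the half bin (226,191), which is right.
- (308,281) is green in front of the empty bin (309,187), which is wrong.
- (395,286) and (483,297) are green in front of full blue bins, which is right.

The yellow bin at (277,109) is the look-alike, so I ignore it. Only tag (308,281) needs flipping to red. I'll confirm that in a crop and measure its hinge.

Run:
```python
from h import *
im=cv2.imread("pics/top0.png");d=np.load("top0.npy");P=cloud("top",d)
cv2.imwrite("pics/crop.png",cv2.resize(im[150:340,170:520],None,fx=2.2,fy=2.2,interpolation=cv2.INTER_CUBIC))
# board direction from white flat low pixels
m=(im.min(-1)>150)&(P[...,2]<.03)&(P[...,0]>.4)&(P[...,0]<.65)&(d>0)
(c,sz,a)=cv2.minAreaRect((P[m][:,:2]*1000).astype(np.float32));print("board",c,sz,a)
for u,v in((194,265),(308,281),(395,286),(483,297)):
    w=P[v-30:v+31,u-45:u+45].reshape(-1,3);i=im[v-30:v+31,u-45:u+45].reshape(-1,3).astype(int)
    g=(i[:,1]>i[:,2]+40)|(i[:,2]>i[:,1]+40);g&=(w[:,2]>.05)&(w[:,2]<.12)
    q=w[g];q=q[np.abs(q-np.median(q,0)).max(1)<.05]
    n=np.linalg.svd(q-q.mean(0))[2][2];n*=np.sign(n[2])
    b=w[(i.min(1)>140)&(w[:,2]>.083)]
    pp=w[(i.min(1)>110)&(w[:,2]>.055)&(w[:,2]<.07)]
    print((u,v),len(q),q.mean(0).round(3),"n",n.round(3),"bead",len(b),np.median(b,0).round(3),"posts",len(pp),pp.min(0).round(3),pp.max(0).round(3),pp.mean(0).round(3))
```

```text
board (484.945068359375, -44.720947265625) (570.1392211914062, 199.34603881835938) 84.7928466796875
(194, 265) 981 [0.55  0.183 0.077] n [-0.06  -0.701  0.711] bead 209 [0.549 0.201 0.096] posts 341 [0.508 0.143 0.056] [0.59  0.188 0.07 ] [0.548 0.165 0.062]
(308, 281) 713 [0.531 0.009 0.078] n [0.064 0.699 0.712] bead 175 [ 0.525 -0.01   0.096] posts 353 [0.491 0.004 0.055] [0.574 0.049 0.07 ] [0.532 0.028 0.063]
(395, 286) 866 [ 0.523 -0.132  0.078] n [0.065 0.697 0.714] bead 175 [ 0.515 -0.15   0.096] posts 379 [ 0.483 -0.136  0.055] [ 0.565 -0.092  0.07 ] [ 0.523 -0.113  0.062]
(483, 297) 1037 [ 0.51  -0.27   0.078] n [0.066 0.693 0.718] bead 160 [ 0.504 -0.289  0.097] posts 385 [ 0.47  -0.274  0.055] [ 0.553 -0.23   0.07 ] [ 0.511 -0.251  0.062]
```

View pics/crop.png

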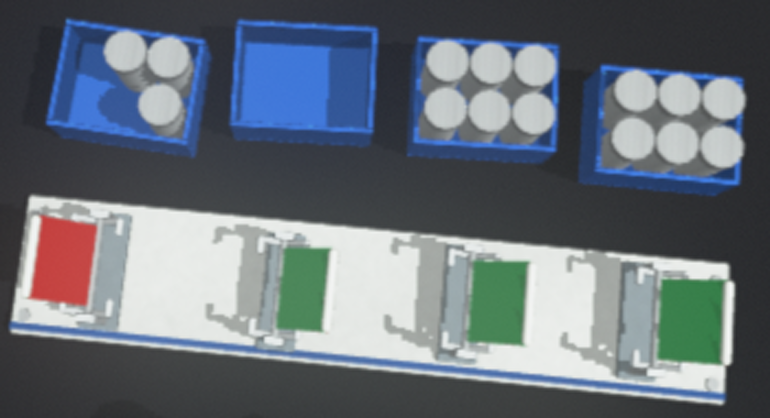

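The crop confirms it: only the second tag, in front of the empty bin, is wrong. Its hinge is at about (0.533, 0.028) and the board yaw is about -0.09. I'll stage to the right of its bead with the fingers shut.

```bash
python3 -m jog '[[[262,306,0,0,0,-0.07,0],[262,306,0,0,0,-0.07,0],[262,306,0,0,0,-0.07,0],[262,306,0,0,0,-0.07,0],[262,306,0,0,0,-0.07,0],[262,306,0,0,0,-0.07,0],[262,306,0,0,0,-0.07,0],[524,613,0,0,0,-0.14,0],[524,613,0,0,0,-0.14,0],[524,613,0,0,0,-0.14,0],[524,613,0,0,0,-0.14,0],[524,613,0,0,0,-0.14,0],[524,613,0,0,0,-0.14,0],[524,613,0,0,0,-0.14,0],[524,613,0,0,0,-0.14,0],[524,613,0,0,0,-0.14,0],[524,613,0,0,0,-0.14,0]]]'
```

```text
t: 3.02
eef_pos: [0.5241, -0.0582, 0.2268]
ee_rot: [-3.141, -0.0, -0.089]
force: [-0.1, 0.0, 0.5]
width: 0.0005
gripper_force: 0.0
```

```bash
python3 -m jog '[[[0,0,40,0,0,0,0],[0,0,80,0,0,0,0],[0,0,115,0,0,0,0],[0,0,140,0,0,0,0],[0,0,149,0,0,0,0],[0,0,149,0,0,0,0],[0,-8,149,0,0,0,0],[0,-16,149,0,0,0,0],[0,-22,149,0,0,0,0],[0,-28,149,0,0,0,0],[0,-34,149,0,0,0,0],[0,-40,149,0,0,0,0],[0,-45,149,0,0,0,0],[0,-50,149,0,0,0,0],[0,-54,149,0,0,0,0],[0,-58,149,0,0,0,0],[0,-62,149,0,0,0,0],[0,-62,149,0,0,0,0]]]'
python3 - <<'E'
from h import *
im,d=grab_frame("side");cv2.imwrite("pics/s1.png",cv2.resize(im[140:420,200:480],None,fx=2,fy=2))
E
```

```text
t: 5.28
eef_pos: [0.53, 0.003, 0.0776]
ee_rot: [3.142, -0.0, -0.089]
force: [-0.6, 1.6, -0.1]
width: 0.0004
gripper_force: 0.0
```

View pics/s1.png

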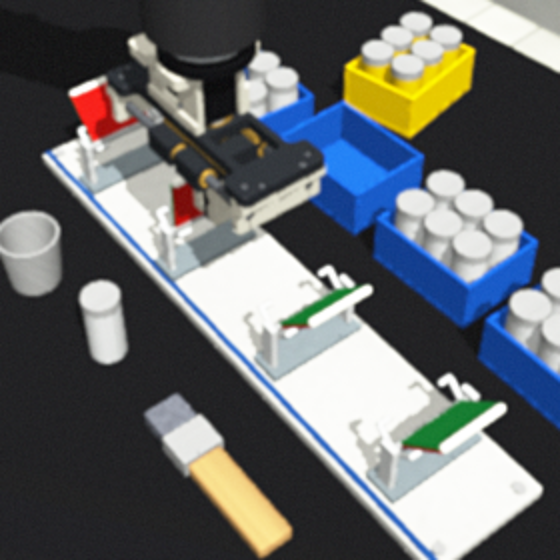

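The red face is now visible at crop pixel (185,203), with the tag near upright. I'll push a little further, then back off to the right and rise.

```bash
python3 -m jog '[[[0,-3,0,0,0,0,0],[0,-6,0,0,0,0,0],[0,-9,0,0,0,0,0],[0,-12,0,0,0,0,0],[0,-12,0,0,0,0,0],[0,-12,0,0,0,0,0],[0,0,0,0,0,0,0],[0,30,0,0,0,0,0],[0,60,0,0,0,0,0],[0,60,0,0,0,0,0],[0,60,-60,0,0,0,0],[0,60,-120,0,0,0,0],[0,60,-150,0,0,0,0]]]'
python3 - <<'E'
from h import *
im,d=grab_frame("side");cv2.imwrite("pics/s2.png",cv2.resize(im[140:420,200:480],None,fx=2,fy=2))
E
```

```text
t: 6.95
eef_pos: [0.5257, -0.057, 0.2313]
ee_rot: [-3.141, -0.005, -0.09]
force: [0.2, -0.2, -0.6]
width: 0.0006
gripper_force: 0.0
```

View pics/s2.png

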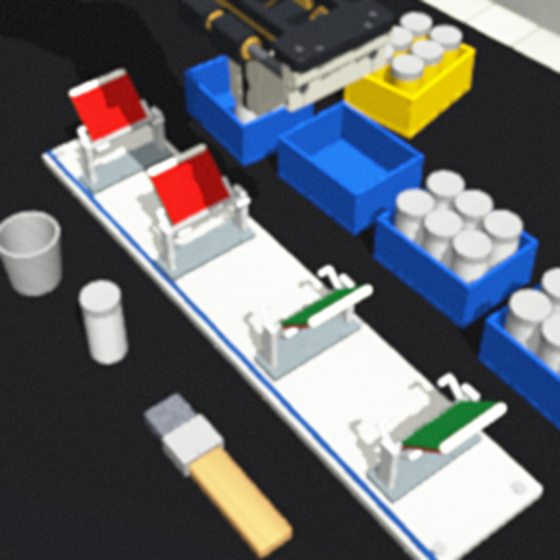

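The second tag, at crop pixel (190,185), now lies fully over with its red face up. The other tags, the bins, the cup, the can and the brush are where they were, and the arm is clear, so I'm handing in.

```bash
python3 -c "
from station import arm
print(arm.job_done())"
```

```text
the job is handed in; nothing more can be done
None
```

I flipped the one wrong tag, in front of the empty bin, from green to red; the two full bins show green, the half-full and empty bins show red, nothing else moved in the final picture, and the job is handed in.

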